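# Fold up the crate on the scale and fill it by weight

### The job

The plywood crate on the bench scale has its front, left and right walls folded down: swing all three fully upright while the crate is still empty. Then lay beech offcuts (the long and short wooden blocks on the bench) inside the crate until the scale's needle rests within the broad dark band on its dial. Leave the spare offcuts lying on the bench, and do not disturb the other things on it.

Things in the scene. Friction and masses are not known exactly. Their poses are not given: they have to be found in the camera images.
- crate_floor (a point): Centre of the inside floor of a plywood crate that is the pan of a grey spring scale. Floor 160 (x) x 240 (y) mm, all free, 85 mm above the bench when empty; it sinks when loaded. x points away from the robot to the fixed back wall, y left, z up; up to 0.12 rad askew. Walls stand just outside the floor: panels 8 mm thick, 45 mm high, each topped by arms and a dowel rail, in all 86 mm high.
- pan (a joint): How far the pan (crate with contents) has sunk, m: 0 empty, stop at 0.040; 4.9 mm per 100 g, walls up or down; settles in 1 s. The needle of the round white dial beyond the back wall turns 0.09 rad per mm; the broad dark band on the dial runs from 0.0243 to 0.0299 (495 to 610 g).
- wall_front (a joint): Angle of the crate's front wall: 0 folded down flat and level outside the crate, grows as it is raised, 1.571 upright against its stop; starts between 0.05 and 0.5. Stiff hinge: the wall stays wherever it is left; about 3 N at the rail moves it.
- wall_front_hinge (a point): Middle of the front wall's hinge line, at the -x (towards the robot) edge of the crate floor, level with the floor's top. The point's axes turn with the wall; they match the crate's when it is flat. When flat the wall points to -x (towards the robot) of the crate; the hinge line lies along the crate's y.
- wall_front_rail (a point): Middle of the front wall's rail: a round dark dowel 12 mm thick, 216 mm long between two arms, parallel to the hinge, 80 mm from it (and 4 mm below the hinge plane when flat). The gap between dowel and panel is 29 mm wide. Pinched across from above, the dowel turns between the fingers as the wall is swung up. Axes as the hinge's.
- wall_left (a joint): Angle of the crate's left wall: 0 folded down flat and level outside the crate, grows as it is raised, 1.571 upright against its stop; starts between 0.05 and 0.5. Stiff hinge: the wall stays wherever it is left; about 3 N at the rail moves it.
- wall_left_hinge (a point): Middle of the left wall's hinge line, at the +y edge of the crate floor, level with the floor's top. The point's axes turn with the wall; they match the crate's when it is flat. When flat the wall points to +y of the crate; the hinge line lies along the crate's x.
- wall_left_rail (a point): Middle of the left wall's rail: a round dark dowel 12 mm thick, 136 mm long between two arms, parallel to the hinge, 80 mm from it (and 4 mm below the hinge plane when flat). The gap between dowel and panel is 29 mm wide. Pinched across from above, the dowel turns between the fingers as the wall is swung up. Axes as the hinge's.
- wall_right (a joint): Angle of the crate's right wall: 0 folded down flat and level outside the crate, grows as it is raised, 1.571 upright against its stop; starts between 0.05 and 0.5. Stiff hinge: the wall stays wherever it is left; about 3 N at the rail moves it.
- wall_right_hinge (a point): Middle of the right wall's hinge line, at the -y edge of the crate floor, level with the floor's top. The point's axes turn with the wall; they match the crate's when it is flat. When flat the wall points to -y of the crate; the hinge line lies along the crate's x.
- wall_right_rail (a point): Middle of the right wall's rail: a round dark dowel 12 mm thick, 136 mm long between two arms, parallel to the hinge, 80 mm from it (and 4 mm below the hinge plane when flat). The gap between dowel and panel is 29 mm wide. Pinched across from above, the dowel turns between the fingers as the wall is swung up. Axes as the hinge's.
- long1: Long beech offcut, 120 (x) x 50 (y) x 45 (z) mm, 170 to 230 g, may be absent. Origin at the centre of its underside (as it lies at the start).
- long2: Long beech offcut, 120 (x) x 50 (y) x 45 (z) mm, 170 to 230 g, may be absent. Origin at the centre of its underside (as it lies at the start).
- long3: Long beech offcut, 120 (x) x 50 (y) x 45 (z) mm, 170 to 230 g, may be absent. Origin at the centre of its underside (as it lies at the start).
- short1: Short beech offcut, 60 (x) x 40 (y) x 40 (z) mm, 59 to 81 g, may be absent. Origin at the centre of its underside (as it lies at the start).
- short2: Short beech offcut, 60 (x) x 40 (y) x 40 (z) mm, 59 to 81 g, may be absent. Origin at the centre of its underside (as it lies at the start).
- short3: Short beech offcut, 60 (x) x 40 (y) x 40 (z) mm, 59 to 81 g, may be absent. Origin at the centre of its underside (as it lies at the start).
- short4: Short beech offcut, 60 (x) x 40 (y) x 40 (z) mm, 59 to 81 g, may be absent. Origin at the centre of its underside (as it lies at the start).
- sander: Cork sanding block 100 x 60 x 35 mm, not part of the job; origin at its underside. Leave it alone.
- glue: White glue bottle, 60 mm across, 150 mm tall, not part of the job; origin at its underside. Leave it alone.
- mug: White cup, 80 mm across, 95 mm tall, not part of the job; origin at its underside. Leave it alone.
- hammer: Hammer lying down, not part of the job; origin at its underside. Leave it alone.
- square: Try square, wooden stock with a 200 mm steel blade, flat on the bench, not part of the job; origin at its underside. Leave it alone.
- wax: Tin of wax, 84 mm across, 60 mm tall, not part of the job; origin at its underside. Leave it alone.
Not all that is in view belongs to the job. Leave any yellow look-alike of the short2 alone.

How it is judged (in metres and radians):
On the way, in this order (a step that is already met when the one before it is completed fails the run):
1. all three walls are upright and the crate is still empty (value of joint each of wall_front, wall_left, wall_right above 1.45 rad and value of joint pan below 0.0015 m), for 0.3 s.
2. the needle rests in the dark band with the fingers off everything (value of joint pan between 0.0243 and 0.0299 m and contact force between the fingers and anything else below 0.2 N), for 0.3 s.
At the end, for the whole second after the job is handed in: All three walls above 1.45 rad; the pan at rest with a travel of 0.0243 to 0.0299 m (needle in the band); every offcut either lies within the crate's walls (origin no higher than 95 mm over its floor) or low on the bench (origin below 65 mm), at rest (value of joint each of wall_front, wall_left, wall_right above 1.45 rad and value of joint pan between 0.0243 and 0.0299 m and velocity of joint pan between -0.004 and 0.004 m/s and ((x of long1 in the frame of crate_floor between -0.082 and 0.082 m and y of long1 in the frame of crate_floor between -0.122 and 0.122 m and z of long1 in the frame of crate_floor between -0.01 and 0.095 m) or height (world z) of long1 below 0.065 m) and linear speed of each of long1, long2, long3, short1, short2, short3, short4 below 0.03 m/s and ((x of long2 in the frame of crate_floor between -0.082 and 0.082 m and y of long2 in the frame of crate_floor between -0.122 and 0.122 m and z of long2 in the frame of crate_floor between -0.01 and 0.095 m) or height (world z) of long2 below 0.065 m) and ((x of long3 in the frame of crate_floor between -0.082 and 0.082 m and y of long3 in the frame of crate_floor between -0.122 and 0.122 m and z of long3 in the frame of crate_floor between -0.01 and 0.095 m) or height (world z) of long3 below 0.065 m) and ((x of short1 in the frame of crate_floor between -0.082 and 0.082 m and y of short1 in the frame of crate_floor between -0.122 and 0.122 m and z of short1 in the frame of crate_floor between -0.01 and 0.095 m) or height (world z) of short1 below 0.065 m) and ((x of short2 in the frame of crate_floor between -0.082 and 0.082 m and y of short2 in the frame of crate_floor between -0.122 and 0.122 m and z of short2 in the frame of crate_floor between -0.01 and 0.095 m) or height (world z) of short2 below 0.065 m) and ((x of short3 in the frame of crate_floor between -0.082 and 0.082 m and y of short3 in the frame of crate_floor between -0.122 and 0.122 m and z of short3 in the frame of crate_floor between -0.01 and 0.095 m) or height (world z) of short3 below 0.065 m) and ((x of short4 in the frame of crate_floor between -0.082 and 0.082 m and y of short4 in the frame of crate_floor between -0.122 and 0.122 m and z of short4 in the frame of crate_floor between -0.01 and 0.095 m) or height (world z) of short4 below 0.065 m)); the robot touches nothing.
It fails at once if another thing on the bench is pushed more than 60 mm away (distance of any of sander, glue, mug, hammer, square, wax from where it was at the start of the episode above 0.06 m).
It fails at once if the glue bottle, cup or wax tin is tipped over (angle between any of glue, mug, wax's own z axis and vertical above 0.7 rad).
Of long1, long2, long3 only 2 to 3 are there at a start; the rules pass over those that are not, and their reading is None.
Of short1, short2, short3, short4 only 3 to 4 are there at a start; the rules pass over those that are not, and their reading is None.
At some moment in a run one of long1, long2, long3, short1, short2, short3, short4 may be knocked a few centimetres aside while the robot is not near it.
Once in a run the grip may slacken for a moment while it holds something.
It also fails if it takes over 192 s, if anything falls off the work surface, if the arm or the gripper's body presses on something with over 40 N, if the wrist force passes 120 N, or if a joint passes its speed limit or range.

### The arm

A 6-joint arm with a two-finger parallel gripper is mounted at the origin on the work surface. World frame = base frame: x ahead of the robot, y to its left, z up, the work surface at z = 0. Lengths are in m, angles in degrees, forces in N, time in s.
With the tool pointing down it reaches from about 0.4 to 0.825 m from the base axis. Payload 7 kg.
Tool frame: the origin (TCP) lies on the centre line of the jaws, within the pads' length; the fingertips stand 19 mm ahead of it and the grasp point (between the pads) is the TCP (r.tips_ahead is the distance from the TCP to the fingertips, in m); z points along the fingers, y is the line along which they close (so a half turn about z gives the same grasp; the last joint's range is limited). The gripper opens to 88 mm and grips with 3 to 60 N. Pads are 19 mm wide; open, the fingers measure 130 mm over their backs; the gripper's body (78 mm by 193 mm) begins 47 mm behind the grasp point.
Start: joints at [-51.217, 20.546, 0.682, 0, -70.136, -16.507], TCP at [0.256, -0.625, 0.246] pointing down, gripper open.
Joint ranges: [-176.03, 176.03], [-82.01, 121.73], [-58.28, 71.71], [-173.87, 95.51], [-174.79, -0.11], [-173.66, 173.66]. Speed limits (degrees/s): [136.94, 136.94, 172.46, 180, 180, 180].

### API

Orientations are given as [roll, pitch, yaw] about the fixed x, y, z axes, in that order (R = Rz(yaw) Ry(pitch) Rx(roll)).
In Python, from plant import r, viewer, close_job gives the robot as it stands. The module is installed in compiled form; this text tells all that it offers.
- The arm moves only by the tool arm_command, never from a script. Its arguments are lists of equal length, an entry for each row: "travel": the shift along the world's x, y, z scaled (see below), a list of three; "delta_rot": the turn, a rotation vector about the world's x, y, z scaled (see below), a list of three. In form: {"travel": [[dx, dy, dz], ...], "delta_rot": [[rx, ry, rz], ...]}. A call has 1 to 20 rows; each row is the pose to reach, as a shift and turn from the pose commanded when the call began; what a row does not reach only later rows make up. The controller multiplies each number of a shift by 0.5 m and each number of a turn by 90 degrees. A row lasts 1/8 s, in which the tool goes at most 62.5 mm and 10.7 degrees, less where a joint would pass 70% of its speed; a pose out of reach is approached as far as the arm can. A call with a number of a shift or a turn outside -1 to 1 is refused whole. A call with a gripper value outside its range is refused whole. "grip" is the opening, from 0 (shut) to 1 (fully open), set as the call begins (left out, the last holds). The fingers move at their own pace and stop on an object; "newtons" is the grip in N (left out, the last holds). Time passes only in rows, so rows that repeat a pose let the fingers close. It gives the time, the measured TCP pose, the force, the opening and the grip force at its end, in the units of the state.
- r.get_state(): the state, without advancing time (a new reading comes with each control period).
- viewer.capture(name): name is "scene" or "top"; returns a dict with "img" (480x640x3 uint8, red, green, blue), "camera_matrix" (3x3 intrinsics, pixels), "distortion" ([k1, k2, p1, p2, k3] as OpenCV has them; the pictures are not rectified), "R" (3x3) and "t" (3): a world point X has camera coordinates R X + t. Camera axes: x right, y down, z forward; pixel columns grow to the right and rows downward; lengths in m; the calibration is good to about 2 mm. A picture is of the moment at which its call begins. There is no depth.
- close_job(): hands the job in; it is judged then, once.
The state is a dict: "time_s": time; "joints": joint angles; "qd": joint speeds; "joint_torque": joint torques, N m; "tcp_pos": TCP position; "eef_rot": TCP orientation; "contact_force": force on the tool from outside, world axes, zero at the start; "moment": the same for the moment, N m; "gripper_width": finger opening in m; "gripper_force": force on a finger pad.
Only numpy, scipy, OpenCV 4.12 (cv2) and the standard library are available. Lean on these libraries where they do the work, as an engineer would, in place of code of your own. Each camera call takes 0.05 s, during which the arm holds its last target. There are 200 camera calls.

## Working session

There is one attempt and no reset: what is moved stays moved. The work goes in short steps, Python scripts to look and compute and a tool call to move; the robot and the scene stay as the last step left them, time stands still between calls to the robot, and variables do not carry over. Pictures are saved under pics/ and viewed, at most 14 in all, crops included, and the job is handed in when it is done.

Besides the shell and the picture viewer there is one more tool, called after "Request:" in YAML: its name, and indented under it one key for each argument. arm_command: Moves the arm, as the interface text tells. Shifts and turns lie within -1 to 1; 1 stands for 0.5 m of shift or 90 degrees of turn. Its arguments: {"type":"object","properties":{"travel":{"type":"array"},"delta_rot":{"type":"array"},"grip":{"type":"number"},"newtons":{"type":"number"}},"required":["travel","delta_rot"]}

```bash
mkdir -p pics
python3 - <<'E'
from plant import r, viewer
import cv2,pickle
d={}
for n in("scene","top"):
    c=viewer.capture(n);d[n]=c;cv2.imwrite(f"pics/{n}0.png",c["img"][:,:,::-1])
    print(n,c["camera_matrix"],c["distortion"],c["R"],c["t"])
pickle.dump(d,open("cap0.pkl","wb"))
print(r.get_state())
E
```

```text
scene [[549.81691391   0.         317.59525431]
 [  0.         549.81691391 241.47431833]
 [  0.           0.           1.        ]] [-0.12680019  0.          0.          0.          0.        ] [[ 0.79189632  0.61064851  0.00293476]
 [ 0.48881453 -0.6310054  -0.60240563]
 [-0.36600625  0.47847735 -0.79818472]] [-0.45679668 -0.23411166  1.90926618]
top [[514.23774872   0.         322.11373134]
 [  0.         514.23774872 241.62110319]
 [  0.           0.           1.        ]] [-0.05626384  0.          0.          0.          0.        ] [[-0.02409265 -0.99970459  0.00320688]
 [-0.99164692  0.02349163 -0.12682483]
 [ 0.12671203 -0.00623564 -0.99191995]] [0.01305083 0.59480535 1.75014626]
{'time_s': 0.1, 'joints': array([-5.12139106e+01,  2.05877924e+01,  6.40709808e-01, -1.69822384e-02,
       -7.01366320e+01, -1.65076678e+01]), 'qd': array([ 0.00517762,  0.0099112 ,  0.06177396,  0.0610946 , -0.09415991,
       -0.06907259]), 'joint_torque': array([-1.40124444e-03, -5.84166241e+01,  2.93752670e+01,  7.01557562e+00,
        1.02293523e-02, -7.50384561e-05]), 'tcp_pos': array([ 0.25573159, -0.62425134,  0.24472634]), 'eef_rot': array([ 1.79915199e+02, -8.48172375e-03, -1.57727354e+02]), 'contact_force': array([0.11295664, 0.16263635, 0.27107937]), 'moment': array([ 0.0252749 ,  0.0437579 , -0.02413087]), 'gripper_force': 0.0, 'gripper_width': 0.0876163772095025}
```

View pics/scene0.png

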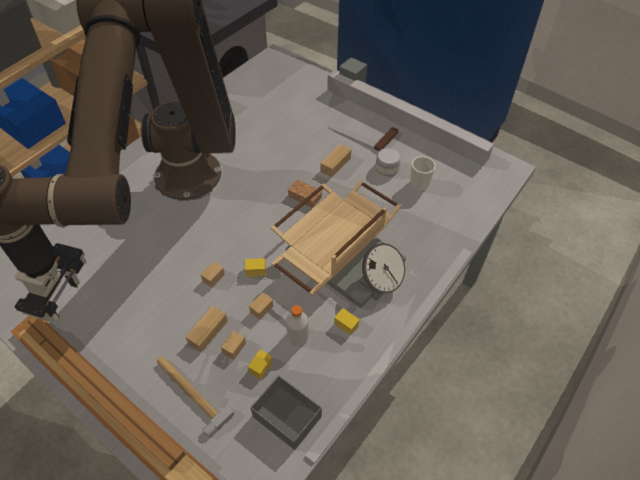

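View pics/top0.png

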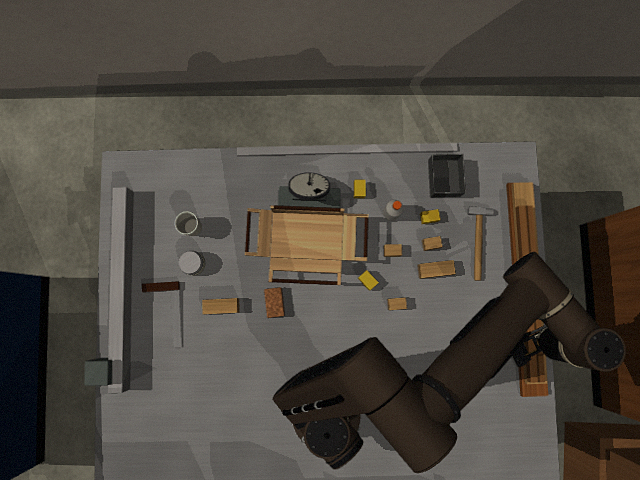

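The top view shows the crate around (305,240) with the dial at (309,186). The long blocks are at (220,306) and (437,269), and the short ones at (393,250), (432,243) and (398,303). There are four yellow look-alikes, at (360,188), (430,216), (368,280) and one more in the scene view. The sander is at (274,302). I'll enlarge both views.

```bash
cat > h.py <<'E'
import numpy as np,cv2,pickle
def rays(c,px):
    p=cv2.undistortPoints(np.array(px,float).reshape(-1,1,2),c["camera_matrix"],np.array(c["distortion"])).reshape(-1,2)
    d=np.c_[p,np.ones(len(p))]@c["R"]; o=-c["R"].T@c["t"]; return o,d
def plane(c,px,z):
    o,d=rays(c,px); return o+d*((z-o[2])/d[:,2])[:,None]
def tri(cs,pa,ct,pb):
    out=[]
    for a,b in zip(pa,pb):
        o1,d1=rays(cs,[a]);o2,d2=rays(ct,[b]);d1=d1[0];d2=d2[0]
        s=np.linalg.lstsq(np.c_[d1,-d2],o2-o1,rcond=None)[0]
        p,q=o1+s[0]*d1,o2+s[1]*d2
        out.append([*((p+q)/2),np.linalg.norm(p-q)])
    return np.array(out)
def proj(c,X):
    return cv2.projectPoints(np.array(X,float).reshape(-1,3),cv2.Rodrigues(c["R"])[0],c["t"],c["camera_matrix"],np.array(c["distortion"]))[0].reshape(-1,2)
def crop(c,x,y,w,h,k,name):
    cv2.imwrite(name,cv2.resize(c["img"][y:y+h,x:x+w,::-1],None,fx=k,fy=k,interpolation=cv2.INTER_CUBIC))
def load(f="cap0.pkl"):
    d=pickle.load(open(f,"rb")); return d["scene"],d["top"]
E
python3 -c "
from h import *
s,t=load()
crop(t,190,170,270,150,2.96,'pics/tc.png');crop(s,180,135,240,200,3,'pics/sc.png')"
```

```text
(no output)
```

View pics/tc.png

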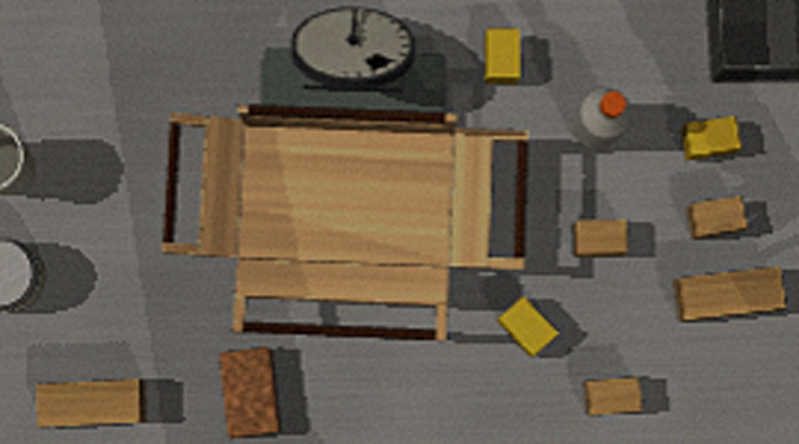

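View pics/sc.png

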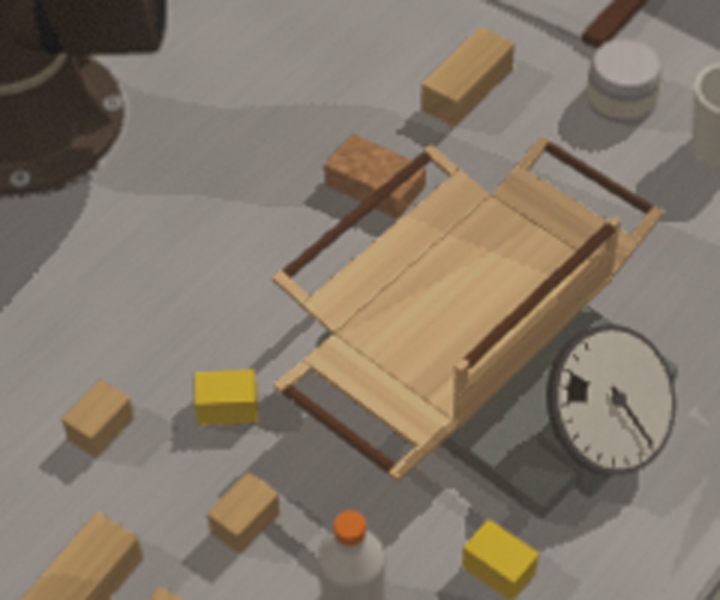

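The top crop shows the rails: left (177,122)-(168,243), right (523,138)-(519,257), front (243,328)-(438,335). In the scene crop they are left (655,212)-(545,148), right (395,468)-(285,388), front (430,155)-(287,273). The blocks are clear in both views.

Run:
```python
from h import *
np.set_printoptions(precision=4,suppress=True)
s,t=load()
T=lambda p:np.array(p)/2.96+[190,170]-0.3
S=lambda p:np.array(p)/3+[180,135]-0.3
tp=[(177,122),(168,243),(523,138),(519,257),(243,328),(438,335), (237,258),(450,265),(455,129)]
sp=[(655,212),(545,148),(395,468),(285,388),(430,155),(287,273),(486,194),(328,335),(452,420)]
names="Lb Lf Rb Rf Fl Fr cFL cFR cBR".split()
for n,x in zip(names,tri(s,S(sp),t,T(tp))):print(n,x)
# blocks: top corners in both views
# long left: top face corners top-crop; short ones
tb={'longL':[(37,385),(140,379),(141,422),(37,427)],'longR':[(678,280),(781,268),(785,307),(682,320)],
'sA':[(576,222),(626,221),(627,255),(576,256)],'sB':[(690,205),(741,197),(745,229),(696,238)],'sC':[(586,380),(638,378),(641,409),(591,415)]}
for n,c in tb.items():
    z=.045 if 'long' in n else .04
    P=plane(t,T(c),z); e=(P[1]-P[0]+P[2]-P[3])/2; f=(P[3]-P[0]+P[2]-P[1])/2
    print(n,P.mean(0),np.linalg.norm(e),np.linalg.norm(f),'yawlong',np.degrees(np.arctan2(e[1],e[0])))
# triangulate block top corners
print(tri(s,S([(486,28),(514,60),(99,380),(132,412),(247,475),(279,507),(104,514)]),t,T([(37,385),(37,427),(586,380),(591,415),(576,222),(576,256),(678,280)])))
print(plane(s,S([(99,380)]),.04))
```

```text
Lb [0.6982 0.2431 0.1068 0.0049]
Lf [0.558  0.2526 0.1027 0.001 ]
Rb [ 0.6718 -0.1528  0.0906  0.0014]
Rf [ 0.5339 -0.1447  0.089   0.0016]
Fl [0.4627 0.1717 0.0971 0.0051]
Fr [ 0.4496 -0.0469  0.103   0.006 ]
cFL [0.5396 0.1754 0.0859 0.0042]
cFR [ 0.5257 -0.0674  0.0851  0.0053]
cBR [ 0.6827 -0.0765  0.0901  0.0027]
longL [0.3809 0.3542 0.045 ] 0.11998275410177126 0.048795863820626506 yawlong -88.2024722596312
longR [ 0.4896 -0.3949  0.045 ] 0.1221605401431786 0.04628183668613259 yawlong -84.57861315211653
sA [ 0.5586 -0.2458  0.04  ] 0.059397101484226854 0.040105771174758574 yawlong -90.23740287202361
sB [ 0.5804 -0.3846  0.04  ] 0.060310918670998644 0.03884429145201321 yawlong -81.7417867395877
sC [ 0.3754 -0.2532  0.04  ] 0.05949262958600964 0.038235677614960425 yawlong -87.05436894547202
[[ 0.3926  0.397   0.0779  0.0272]
 [ 0.3677  0.4433 -0.0299  0.0357]
 [ 0.3839 -0.229   0.0686  0.0299]
 [ 0.3638 -0.2221 -0.0185  0.0307]
 [ 0.567  -0.2227  0.0669  0.0253]
 [ 0.5551 -0.213  -0.0228  0.0291]
 [ 0.4958 -0.3379  0.0749  0.0282]]
[[ 0.3559 -0.2279  0.04  ]]
```

Run:
```python
from h import *
np.set_printoptions(precision=4,suppress=True)
s,t=load()
T=lambda p:np.array(p)/2.96+[190,170]-0.3
S=lambda p:np.array(p)/3+[180,135]-0.3
n="longL_FL longL_BL sC_FL sC_BL sA_FL sA_BL longR_FL glue dialC dialNeedleTip".split()
for a,x in zip(n,tri(s,S([(486,28),(514,60),(99,380),(132,412),(247,475),(279,507),(104,514),(350,522),(617,398),(651,446)]),t,T([(37,427),(37,385),(591,415),(586,380),(576,256),(576,222),(682,320),(613,102),(354,40),(356,10)]))):print(a,x)
print(tri(s,S([(617,327),(612,472)]),t,T([(352,8),(352,82)])))
```

```text
longL_FL [0.3576 0.4183 0.038  0.0077]
longL_BL [0.4033 0.4214 0.0112 0.0013]
sC_FL [ 0.3536 -0.2262  0.0361  0.0002]
sC_BL [ 0.3942 -0.2249  0.0145  0.0006]
sA_FL [ 0.5401 -0.2163  0.0288  0.001 ]
sA_BL [ 0.5821 -0.2195  0.0162  0.0013]
longR_FL [ 0.4625 -0.3359  0.0337  0.0043]
glue [ 0.699  -0.249   0.1519  0.0004]
dialC [0.7911 0.0383 0.0904 0.0003]
dialNeedleTip [0.8367 0.0358 0.0525 0.0001]
[[ 0.7902  0.0323  0.2114  0.0165]
 [ 0.784   0.0511 -0.0688  0.0205]]
```

Request:
arm_command:
  travel:
    - [0.668, 0.95, 0]
    - [0.668, 0.95, 0]
    - [0.668, 0.95, 0]
    - [0.668, 0.95, 0]
    - [0.668, 0.95, 0]
    - [0.668, 0.95, 0]
    - [0.668, 0.95, 0]
    - [0.668, 0.95, 0]
    - [0.668, 0.95, 0]
    - [0.668, 0.95, 0]
    - [0.668, 0.95, 0]
    - [0.668, 0.95, -0.1]
    - [0.668, 0.95, -0.212]
    - [0.668, 0.95, -0.212]
    - [0.668, 0.95, -0.212]
  delta_rot:
    - [0, 0, -0.286]
    - [0, 0, -0.286]
    - [0, 0, -0.286]
    - [0, 0, -0.286]
    - [0, 0, -0.286]
    - [0, 0, -0.286]
    - [0, 0, -0.286]
    - [0, 0, -0.286]
    - [0, 0, -0.286]
    - [0, 0, -0.286]
    - [0, 0, -0.286]
    - [0, 0, -0.286]
    - [0, 0, -0.286]
    - [0, 0, -0.286]
    - [0, 0, -0.286]
  grip: 0.28

```text
time_s: 1.98
tcp_pos: [0.5906, -0.1506, 0.1416]
eef_rot: [-180.0, 0.1, 176.5]
contact_force: [0.8, 0.7, 0.7]
gripper_width: 0.0247
gripper_force: 0.0
```

Request:
arm_command:
  travel:
    - [0, 0, -0.03]
    - [0, 0, -0.06]
    - [0, 0, -0.086]
    - [0, 0, -0.086]
    - [0, 0, -0.086]
  delta_rot:
    - [0, 0, 0]
    - [0, 0, 0]
    - [0, 0, 0]
    - [0, 0, 0]
    - [0, 0, 0]

```text
time_s: 2.6
tcp_pos: [0.5901, -0.1496, 0.0967]
eef_rot: [-180.0, 0.0, 176.6]
contact_force: [-0.3, -0.7, 0.3]
gripper_width: 0.0244
gripper_force: 0.0
```

Run:
```python
from plant import r, viewer
from h import *
d={n:viewer.capture(n) for n in("scene","top")};pickle.dump(d,open("cap1.pkl","wb"))
a=d["scene"]["img"][180:310,260:420,::-1];b=d["top"]["img"][190:290,300:420,::-1]
f=lambda x,w,h:cv2.resize(x,(w,h),interpolation=cv2.INTER_CUBIC)
cv2.imwrite("pics/p1.png",np.hstack([f(a,400,325),f(b,390,325)]))
print(r.get_state()["contact_force"])
```

```text
[ 0.70561019 -0.67200217  0.00600775]
```

View pics/p1.png

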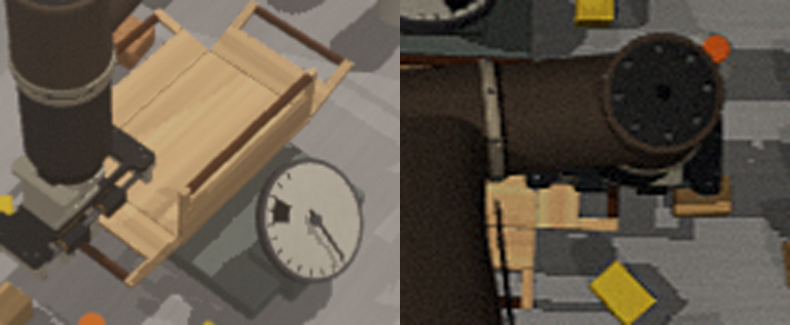

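The gripper straddles the right rail (scene half about (100,245)) with no contact. I'll close on it.

Request:
arm_command:
  travel:
    - [0, 0, 0]
    - [0, 0, 0]
    - [0, 0, 0]
    - [0, 0, 0]
  delta_rot:
    - [0, 0, 0]
    - [0, 0, 0]
    - [0, 0, 0]
    - [0, 0, 0]
  grip: 0
  newtons: 20

```text
time_s: 3.2
tcp_pos: [0.5901, -0.1485, 0.0966]
eef_rot: [179.9, 0.0, 176.5]
contact_force: [-0.9, 6.7, 0.7]
gripper_width: 0.0112
gripper_force: 20.0
```

Run:
```python
import numpy as np
# arc in hinge plane: rail radial rho=.0801, phase -.05 ; (out,up)
def arc(t0,side,off=.0,n=14,t1=1.60):
    f=lambda t:np.array([.08*np.cos(t)+.004*np.sin(t),.08*np.sin(t)-.004*np.cos(t)])
    ax=dict(R=(-.06,-.998),L=(.06,.998),F=(-.998,.06))[side]
    for t in np.linspace(t0,t1,n+1)[1:]:
        o,u=f(t)-f(t0); print([round(x/.5,3) for x in(o*ax[0],o*ax[1],u)],end=", ")
    print()
arc(.11,'R');arc(.3,'L');arc(.24,'F')
```

```text
[np.float64(0.0), np.float64(0.002), np.float64(0.017)], [np.float64(0.0), np.float64(0.006), np.float64(0.034)], [np.float64(0.001), np.float64(0.011), np.float64(0.05)], [np.float64(0.001), np.float64(0.018), np.float64(0.065)], [np.float64(0.002), np.float64(0.027), np.float64(0.08)], [np.float64(0.002), np.float64(0.037), np.float64(0.093)], [np.float64(0.003), np.float64(0.049), np.float64(0.106)], [np.float64(0.004), np.float64(0.062), np.float64(0.117)], [np.float64(0.005), np.float64(0.076), np.float64(0.127)], [np.float64(0.005), np.float64(0.091), np.float64(0.135)], [np.float64(0.006), np.float64(0.106), np.float64(0.141)], [np.float64(0.007), np.float64(0.123), np.float64(0.146)], [np.float64(0.008), np.float64(0.139), np.float64(0.149)], [np.float64(0.009), np.float64(0.156), np.float64(0.151)], 
[np.float64(-0.0), np.float64(-0.004), np.float64(0.014)], [np.float64(-0.001), np.float64(-0.01), np.float64(0.028)], [np.float64(-0.001), np.float64(-0.017), np.float64(0.041)], [np.float64(-0.001), np.float64(-0.025), np.float64(0.054)], [np.float64(-0.002), np.float64(-0.034
[... 704 characters left out ...]
5), np.float64(-0.001), np.float64(0.044)], [np.float64(0.023), np.float64(-0.001), np.float64(0.057)], [np.float64(0.032), np.float64(-0.002), np.float64(0.07)], [np.float64(0.043), np.float64(-0.003), np.float64(0.082)], [np.float64(0.054), np.float64(-0.003), np.float64(0.092)], [np.float64(0.066), np.float64(-0.004), np.float64(0.102)], [np.float64(0.079), np.float64(-0.005), np.float64(0.11)], [np.float64(0.093), np.float64(-0.006), np.float64(0.117)], [np.float64(0.108), np.float64(-0.006), np.float64(0.122)], [np.float64(0.123), np.float64(-0.007), np.float64(0.126)], [np.float64(0.138), np.float64(-0.008), np.float64(0.129)], [np.float64(0.154), np.float64(-0.009), np.float64(0.13)],
```

Request:
arm_command:
  travel:
    - [0, 0.006, 0.017]
    - [0, 0.01, 0.034]
    - [0.001, 0.015, 0.05]
    - [0.001, 0.022, 0.065]
    - [0.002, 0.031, 0.08]
    - [0.002, 0.041, 0.093]
    - [0.003, 0.053, 0.106]
    - [0.004, 0.066, 0.117]
    - [0.005, 0.08, 0.127]
    - [0.005, 0.094, 0.135]
    - [0.006, 0.109, 0.141]
    - [0.007, 0.125, 0.146]
    - [0.008, 0.141, 0.149]
    - [0.009, 0.156, 0.151]
    - [0.009, 0.156, 0.151]
    - [0.009, 0.156, 0.151]
  delta_rot:
    - [0, 0, 0]
    - [0, 0, 0]
    - [0, 0, 0]
    - [0, 0, 0]
    - [0, 0, 0]
    - [0, 0, 0]
    - [0, 0, 0]
    - [0, 0, 0]
    - [0, 0, 0]
    - [0, 0, 0]
    - [0, 0, 0]
    - [0, 0, 0]
    - [0, 0, 0]
    - [0, 0, 0]
    - [0, 0, 0]
    - [0, 0, 0]

```text
time_s: 5.2
tcp_pos: [0.595, -0.0722, 0.1729]
eef_rot: [-180.0, 0.1, 176.5]
contact_force: [3.6, -4.9, 2.3]
gripper_width: 0.0107
gripper_force: 20.0
```

Request:
arm_command:
  travel:
    - [0, 0, 0]
    - [0, 0, 0]
    - [0, 0, 0.06]
    - [0, 0, 0.135]
    - [0.051, 0.2, 0.135]
    - [0.051, 0.4, 0.135]
    - [0.051, 0.644, 0.135]
    - [0.051, 0.644, 0.135]
    - [0.051, 0.644, 0.135]
    - [0.051, 0.644, 0.135]
    - [0.051, 0.644, 0]
    - [0.051, 0.644, -0.025]
    - [0.051, 0.644, -0.06]
    - [0.051, 0.644, -0.09]
    - [0.051, 0.644, -0.121]
    - [0.051, 0.644, -0.121]
    - [0.051, 0.644, -0.121]
  delta_rot:
    - [0, 0, 0]
    - [0, 0, 0]
    - [0, 0, 0]
    - [0, 0, 0]
    - [0, 0, 0]
    - [0, 0, 0]
    - [0, 0, 0]
    - [0, 0, 0]
    - [0, 0, 0]
    - [0, 0, 0]
    - [0, 0, 0]
    - [0, 0, 0]
    - [0, 0, 0]
    - [0, 0, 0]
    - [0, 0, 0]
    - [0, 0, 0]
    - [0, 0, 0]
  grip: 0.28

```text
time_s: 7.32
tcp_pos: [0.6203, 0.2505, 0.1122]
eef_rot: [180.0, 0.0, 176.5]
contact_force: [-0.3, 0.1, -0.0]
gripper_width: 0.0245
gripper_force: 0.0
```

Request:
arm_command:
  travel:
    - [0, 0, 0]
    - [0, 0, 0]
    - [0, 0, 0]
    - [0, 0, 0]
  delta_rot:
    - [0, 0, 0]
    - [0, 0, 0]
    - [0, 0, 0]
    - [0, 0, 0]
  grip: 0

```text
time_s: 7.82
tcp_pos: [0.6199, 0.2481, 0.1118]
eef_rot: [-179.8, -0.0, 176.5]
contact_force: [3.5, -8.1, -0.4]
gripper_width: 0.0113
gripper_force: 20.0
```

Request:
arm_command:
  travel:
    - [0, -0.009, 0.014]
    - [-0.001, -0.015, 0.028]
    - [-0.001, -0.022, 0.041]
    - [-0.001, -0.03, 0.054]
    - [-0.002, -0.038, 0.065]
    - [-0.003, -0.048, 0.076]
    - [-0.003, -0.06, 0.086]
    - [-0.004, -0.072, 0.095]
    - [-0.005, -0.084, 0.102]
    - [-0.006, -0.098, 0.108]
    - [-0.006, -0.112, 0.113]
    - [-0.007, -0.126, 0.117]
    - [-0.008, -0.141, 0.12]
    - [-0.009, -0.157, 0.121]
    - [-0.009, -0.157, 0.121]
    - [-0.009, -0.157, 0.121]
  delta_rot:
    - [0, 0, 0]
    - [0, 0, 0]
    - [0, 0, 0]
    - [0, 0, 0]
    - [0, 0, 0]
    - [0, 0, 0]
    - [0, 0, 0]
    - [0, 0, 0]
    - [0, 0, 0]
    - [0, 0, 0]
    - [0, 0, 0]
    - [0, 0, 0]
    - [0, 0, 0]
    - [0, 0, 0]
    - [0, 0, 0]
    - [0, 0, 0]

```text
time_s: 9.82
tcp_pos: [0.6153, 0.1744, 0.1725]
eef_rot: [179.8, 0.1, 176.6]
contact_force: [-3.7, 15.2, 1.8]
gripper_width: 0.0112
gripper_force: 20.0
```

Request:
arm_command:
  travel:
    - [0, 0, 0]
    - [0, 0, 0]
    - [0, 0, 0.06]
    - [0, 0, 0.135]
    - [-0.1, -0.05, 0.135]
    - [-0.2, -0.1, 0.135]
    - [-0.322, -0.219, 0.135]
    - [-0.322, -0.219, 0.135]
    - [-0.322, -0.219, 0.135]
    - [-0.322, -0.219, 0.135]
    - [-0.322, -0.219, 0.135]
    - [-0.322, -0.219, 0.135]
    - [-0.322, -0.219, 0.135]
    - [-0.322, -0.219, 0.05]
    - [-0.322, -0.219, -0.035]
    - [-0.322, -0.219, -0.035]
    - [-0.322, -0.219, -0.08]
    - [-0.322, -0.219, -0.131]
    - [-0.322, -0.219, -0.131]
    - [-0.322, -0.219, -0.131]
  delta_rot:
    - [0, 0, 0]
    - [0, 0, 0]
    - [0, 0, 0]
    - [0, 0, 0]
    - [0, 0, 1]
    - [0, 0, 1]
    - [0, 0, 1]
    - [0, 0, 1]
    - [0, 0, 1]
    - [0, 0, 1]
    - [0, 0, 1]
    - [0, 0, 1]
    - [0, 0, 1]
    - [0, 0, 1]
    - [0, 0, 1]
    - [0, 0, 1]
    - [0, 0, 1]
    - [0, 0, 1]
    - [0, 0, 1]
    - [0, 0, 1]
  grip: 0.28

```text
time_s: 12.32
tcp_pos: [0.4554, 0.0626, 0.1083]
eef_rot: [-179.9, 0.0, -93.4]
contact_force: [0.1, 0.6, 0.1]
gripper_width: 0.0242
gripper_force: 0.0
```

Request:
arm_command:
  travel:
    - [0, 0, 0]
    - [0, 0, 0]
    - [0, 0, 0]
    - [0, 0, 0]
  delta_rot:
    - [0, 0, 0]
    - [0, 0, 0]
    - [0, 0, 0]
    - [0, 0, 0]
  grip: 0

```text
time_s: 12.82
tcp_pos: [0.4548, 0.0626, 0.1068]
eef_rot: [-180.0, 0.0, -93.5]
contact_force: [1.2, 0.4, -0.0]
gripper_width: 0.0114
gripper_force: 20.0
```

Request:
arm_command:
  travel:
    - [0.004, 0, 0.015]
    - [0.009, -0.001, 0.03]
    - [0.015, -0.001, 0.044]
    - [0.023, -0.001, 0.057]
    - [0.032, -0.002, 0.07]
    - [0.043, -0.003, 0.082]
    - [0.054, -0.003, 0.092]
    - [0.066, -0.004, 0.102]
    - [0.079, -0.005, 0.11]
    - [0.093, -0.006, 0.117]
    - [0.108, -0.006, 0.122]
    - [0.123, -0.007, 0.126]
    - [0.138, -0.008, 0.129]
    - [0.154, -0.009, 0.13]
    - [0.154, -0.009, 0.13]
    - [0.154, -0.009, 0.13]
  delta_rot:
    - [0, 0, 0]
    - [0, 0, 0]
    - [0, 0, 0]
    - [0, 0, 0]
    - [0, 0, 0]
    - [0, 0, 0]
    - [0, 0, 0]
    - [0, 0, 0]
    - [0, 0, 0]
    - [0, 0, 0]
    - [0, 0, 0]
    - [0, 0, 0]
    - [0, 0, 0]
    - [0, 0, 0]
    - [0, 0, 0]
    - [0, 0, 0]

```text
time_s: 14.82
tcp_pos: [0.5297, 0.0576, 0.1715]
eef_rot: [179.8, -0.0, -93.5]
contact_force: [-5.3, 3.0, 2.0]
gripper_width: 0.0114
gripper_force: 20.0
```

Request:
arm_command:
  travel:
    - [0, 0, 0]
    - [0, 0, 0]
    - [0, 0, 0]
    - [0, 0, 0.06]
    - [0, 0, 0.136]
    - [-0.15, 0.3, 0.136]
    - [-0.301, 0.593, 0.136]
    - [-0.301, 0.593, 0.136]
    - [-0.301, 0.593, 0.136]
    - [-0.301, 0.593, 0.136]
    - [-0.301, 0.593, 0.136]
    - [-0.301, 0.593, 0.136]
  delta_rot:
    - [0, 0, 0]
    - [0, 0, 0]
    - [0, 0, 0]
    - [0, 0, 0]
    - [0, 0, 0]
    - [0, 0, 0.058]
    - [0, 0, 0.058]
    - [0, 0, 0.058]
    - [0, 0, 0.058]
    - [0, 0, 0.058]
    - [0, 0, 0.058]
    - [0, 0, 0.058]
  grip: 0.3

```text
time_s: 16.32
tcp_pos: [0.3803, 0.3553, 0.2394]
eef_rot: [180.0, -0.0, -88.1]
contact_force: [0.0, -1.0, -0.1]
gripper_width: 0.0261
gripper_force: 0.0
```

```bash
cat > look.py <<'E'
import sys
from plant import r, viewer
from h import *
n=sys.argv[1]
d={k:viewer.capture(k) for k in("scene","top")};pickle.dump(d,open(f"cap{n}.pkl","wb"))
a=d["scene"]["img"][130:380,170:450,::-1];b=d["top"]["img"][170:320,190:460,::-1]
f=lambda x,k:cv2.resize(x,None,fx=k,fy=k,interpolation=cv2.INTER_CUBIC)
if len(sys.argv)>2: cv2.imwrite(f"pics/s{n}.png",f(a,2.4))
cv2.imwrite(f"pics/t{n}.png",f(b,2.96))
E
python3 look.py 2 s
```

```text
(no output)
```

View pics/t2.png

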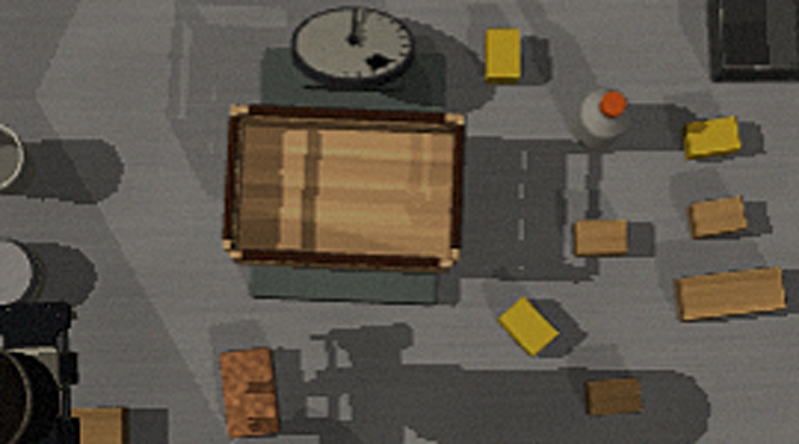

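All three walls are upright in the top view. The left long block's visible corner is now near (125,407), where it was (140,379) before, so it seems to have been knocked. I'll look at it more closely in both views.

Run:
```python
from h import *
s,t=load("cap2.pkl")
f=lambda x,w,h:cv2.resize(x[:,:,::-1],(w,h),interpolation=cv2.INTER_CUBIC)
cv2.imwrite("pics/l2.png",np.hstack([f(t["img"][250:370,180:280],400,480),f(s["img"][120:240,270:370],400,480)]))
```

```text
(no output)
```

View pics/l2.png

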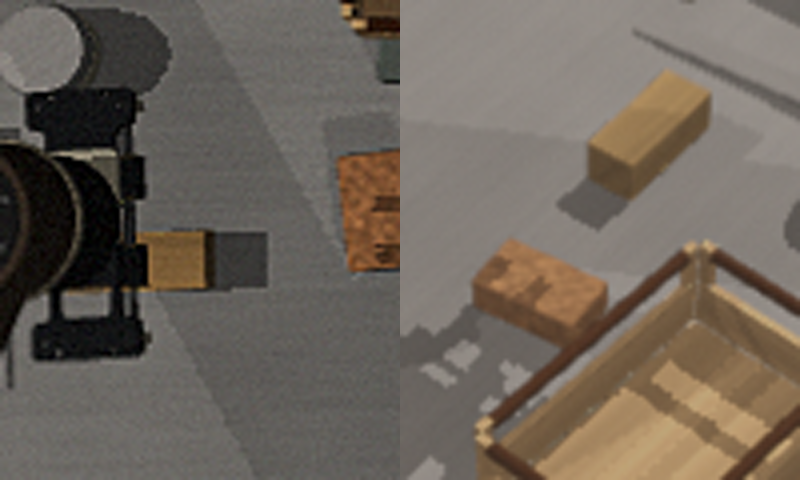

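Run:
```python
from h import *
np.set_printoptions(precision=4,suppress=True)
s,t=load("cap2.pkl")
S=lambda p:np.array(p)/4+[270,120]-.4
T=lambda p:np.array(p)/4+[180,250]-.4
P=plane(s,S([(267,70),(310,93),(233,165),(188,145)]),.045); print(P,P.mean(0))
print(plane(t,T([(208,232),(211,289)]),.045))
print(tri(s,S([(233,165),(188,145)]),t,T([(208,232),(211,289)])))
s0,_=load(); S0=lambda p:np.array(p)/3+[180,135]-.3
print(plane(s0,S0([(486,28),(514,60),(451,123),(422,93)]),.045))
```

```text
[[0.3279 0.4326 0.045 ]
 [0.3759 0.4319 0.045 ]
 [0.3764 0.3175 0.045 ]
 [0.3308 0.3132 0.045 ]] [0.3528 0.3738 0.045 ]
[[0.3743 0.3133 0.045 ]
 [0.3261 0.311  0.045 ]]
[[0.3759 0.3145 0.0465 0.0044]
 [0.3278 0.3131 0.0428 0.005 ]]
[[0.3644 0.4151 0.045 ]
 [0.4218 0.3913 0.045 ]
 [0.4247 0.2655 0.045 ]
 [0.3704 0.2831 0.045 ]]
```

Request:
arm_command:
  travel:
    - [-0.06, 0.038, 0]
    - [-0.06, 0.038, -0.1]
    - [-0.06, 0.038, -0.2]
    - [-0.06, 0.038, -0.3]
    - [-0.06, 0.038, -0.36]
    - [-0.06, 0.038, -0.396]
    - [-0.06, 0.038, -0.396]
    - [-0.06, 0.038, -0.396]
  delta_rot:
    - [0, 0, 0]
    - [0, 0, 0]
    - [0, 0, 0]
    - [0, 0, 0]
    - [0, 0, 0]
    - [0, 0, 0]
    - [0, 0, 0]
    - [0, 0, 0]
  grip: 0.8

```text
time_s: 17.42
tcp_pos: [0.3517, 0.3733, 0.0424]
eef_rot: [-180.0, 0.0, -88.3]
contact_force: [-0.2, -0.2, -0.2]
gripper_width: 0.0701
gripper_force: 0.0
```

Request:
arm_command:
  travel:
    - [0, 0, 0]
    - [0, 0, 0]
    - [0, 0, 0]
    - [0, 0, 0]
    - [0, 0, 0.05]
    - [0, 0, 0.1]
    - [0, 0, 0.1]
    - [0, 0, 0.1]
    - [0, 0, 0.1]
  delta_rot:
    - [0, 0, 0]
    - [0, 0, 0]
    - [0, 0, 0]
    - [0, 0, 0]
    - [0, 0, 0]
    - [0, 0, 0]
    - [0, 0, 0]
    - [0, 0, 0]
    - [0, 0, 0]
  grip: 0
  newtons: 40

```text
time_s: 18.55
tcp_pos: [0.3505, 0.3728, 0.0906]
eef_rot: [179.9, -0.1, -88.3]
contact_force: [-1.1, -0.1, -1.0]
gripper_width: 0.0497
gripper_force: 39.9
```

Request:
arm_command:
  travel:
    - [0, 0, 0.1]
    - [0, 0, 0.2]
    - [0, 0, 0.316]
    - [0.1, -0.1, 0.316]
    - [0.2, -0.2, 0.316]
    - [0.3, -0.3, 0.316]
    - [0.4, -0.4, 0.316]
    - [0.53, -0.516, 0.316]
    - [0.53, -0.516, 0.316]
    - [0.53, -0.516, 0.316]
    - [0.53, -0.516, 0.316]
    - [0.53, -0.516, 0.316]
    - [0.53, -0.516, 0.2]
    - [0.53, -0.516, 0.12]
    - [0.53, -0.516, 0.12]
    - [0.53, -0.516, 0.12]
  delta_rot:
    - [0, 0, 0.1]
    - [0, 0, 0.2]
    - [0, 0, 0.3]
    - [0, 0, 0.4]
    - [0, 0, 0.5]
    - [0, 0, 0.6]
    - [0, 0, 0.7]
    - [0, 0, 0.8]
    - [0, 0, 0.942]
    - [0, 0, 0.942]
    - [0, 0, 0.942]
    - [0, 0, 0.942]
    - [0, 0, 0.942]
    - [0, 0, 0.942]
    - [0, 0, 0.942]
    - [0, 0, 0.942]

```text
time_s: 20.55
tcp_pos: [0.6167, 0.1163, 0.1536]
eef_rot: [-180.0, -0.1, -3.4]
contact_force: [1.3, 0.5, -0.1]
gripper_width: 0.0496
gripper_force: 39.9
```

Request:
arm_command:
  travel:
    - [0, 0, -0.03]
    - [0, 0, -0.045]
    - [0, 0, -0.055]
    - [0, 0, -0.065]
    - [0, 0, -0.07]
    - [0, 0, -0.07]
    - [0, 0, -0.07]
    - [0, 0, -0.07]
  delta_rot:
    - [0, 0, 0]
    - [0, 0, 0]
    - [0, 0, 0]
    - [0, 0, 0]
    - [0, 0, 0]
    - [0, 0, 0]
    - [0, 0, 0]
    - [0, 0, 0]

```text
time_s: 21.55
tcp_pos: [0.6159, 0.1154, 0.1167]
eef_rot: [180.0, -0.0, -3.5]
contact_force: [-1.8, 0.8, 0.4]
gripper_width: 0.0496
gripper_force: 41.1
```

Request:
arm_command:
  travel:
    - [0, 0, 0]
    - [0, 0, 0]
    - [0, 0, 0]
    - [0, 0, 0.04]
    - [0, 0, 0.1]
    - [0, 0, 0.27]
    - [0, 0, 0.27]
    - [0, 0, 0.27]
  delta_rot:
    - [0, 0, 0]
    - [0, 0, 0]
    - [0, 0, 0]
    - [0, 0, 0]
    - [0, 0, 0]
    - [0, 0, 0]
    - [0, 0, 0]
    - [0, 0, 0]
  grip: 0.63

```text
time_s: 22.55
tcp_pos: [0.6168, 0.1158, 0.2541]
eef_rot: [-179.9, -0.2, -3.5]
contact_force: [-0.5, 0.2, -0.1]
gripper_width: 0.0551
gripper_force: 0.0
```

Request:
arm_command:
  travel:
    - [-0.1, -0.1, 0]
    - [-0.2, -0.2, 0]
    - [-0.35, -0.3, 0]
    - [-0.35, -0.4, 0]
    - [-0.35, -0.4, 0]
    - [-0.35, -0.4, 0]
    - [-0.35, -0.4, 0]
    - [-0.35, -0.4, 0]
    - [-0.35, -0.4, 0]
  delta_rot:
    - [0, 0, -0.1]
    - [0, 0, -0.2]
    - [0, 0, -0.3]
    - [0, 0, -0.4]
    - [0, 0, -0.5]
    - [0, 0, -0.6]
    - [0, 0, -0.7]
    - [0, 0, -0.8]
    - [0, 0, -0.902]
  grip: 0.8

```text
time_s: 23.68
tcp_pos: [0.4402, -0.0846, 0.2504]
eef_rot: [179.9, 0.0, -85.0]
contact_force: [-0.1, -0.1, 0.4]
gripper_width: 0.0697
gripper_force: 0.0
```

```bash
python3 look.py 3 s
python3 - <<'E'
from h import *
a=cv2.imread("pics/t3.png");b=cv2.imread("pics/s3.png")
print(a.shape,b.shape)
cv2.imwrite("pics/c3.png",np.vstack([a[:,:][:,100:][:,:672],b[330:485,0:672]]))
E
```

```text
(444, 799, 3) (600, 672, 3)
```

View pics/t3.png

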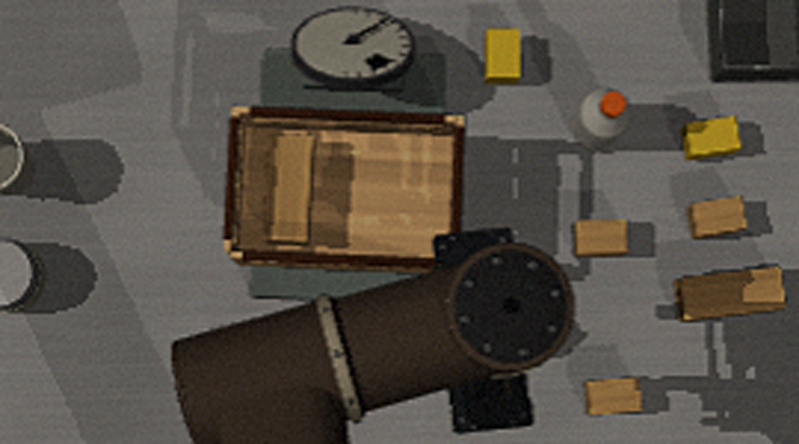

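The long block lies on the left side of the crate at (293,188). The needle moved, and the right long block is unchanged at (731,294), so I'll fetch it.

Request:
arm_command:
  travel:
    - [0.05, -0.2, 0]
    - [0.097, -0.4, 0]
    - [0.097, -0.62, 0]
    - [0.097, -0.62, 0]
    - [0.097, -0.62, 0]
    - [0.097, -0.62, 0]
    - [0.097, -0.62, -0.1]
    - [0.097, -0.62, -0.2]
    - [0.097, -0.62, -0.3]
    - [0.097, -0.62, -0.37]
    - [0.097, -0.62, -0.42]
    - [0.097, -0.62, -0.42]
    - [0.097, -0.62, -0.42]
  delta_rot:
    - [0, 0, 0]
    - [0, 0, 0]
    - [0, 0, 0]
    - [0, 0, 0]
    - [0, 0, 0]
    - [0, 0, 0]
    - [0, 0, 0]
    - [0, 0, 0]
    - [0, 0, 0]
    - [0, 0, 0]
    - [0, 0, 0]
    - [0, 0, 0]
    - [0, 0, 0]

```text
time_s: 25.4
tcp_pos: [0.4899, -0.3946, 0.0424]
eef_rot: [-180.0, -0.0, -84.5]
contact_force: [0.4, -0.1, 0.7]
gripper_width: 0.0701
gripper_force: 0.0
```

Request:
arm_command:
  travel:
    - [0, 0, 0]
    - [0, 0, 0]
    - [0, 0, 0]
    - [0, 0, 0]
    - [0, 0, 0.1]
    - [0, 0, 0.2]
    - [0, 0, 0.3]
    - [0, 0, 0.42]
    - [0, 0, 0.42]
    - [0, 0, 0.42]
  delta_rot:
    - [0, 0, 0]
    - [0, 0, 0]
    - [0, 0, 0]
    - [0, 0, 0]
    - [0, 0, 0]
    - [0, 0, 0]
    - [0, 0, 0]
    - [0, 0, 0]
    - [0, 0, 0]
    - [0, 0, 0]
  grip: 0

```text
time_s: 26.65
tcp_pos: [0.4888, -0.3941, 0.2509]
eef_rot: [180.0, 0.1, -84.7]
contact_force: [-1.2, 0.2, -3.4]
gripper_width: 0.0498
gripper_force: 40.0
```

Request:
arm_command:
  travel:
    - [0, 0.1, 0]
    - [0.05, 0.2, 0]
    - [0.1, 0.3, 0]
    - [0.15, 0.4, 0]
    - [0.2, 0.5, 0]
    - [0.237, 0.6, 0]
    - [0.237, 0.7, 0]
    - [0.237, 0.756, 0]
    - [0.237, 0.756, 0]
    - [0.237, 0.756, 0]
    - [0.237, 0.756, 0]
    - [0.237, 0.756, -0.1]
    - [0.237, 0.756, -0.214]
    - [0.237, 0.756, -0.25]
    - [0.237, 0.756, -0.265]
    - [0.237, 0.756, -0.28]
    - [0.237, 0.756, -0.292]
    - [0.237, 0.756, -0.292]
    - [0.237, 0.756, -0.292]
    - [0.237, 0.756, -0.292]
  delta_rot:
    - [0, 0, 0.1]
    - [0, 0, 0.2]
    - [0, 0, 0.3]
    - [0, 0, 0.4]
    - [0, 0, 0.5]
    - [0, 0, 0.6]
    - [0, 0, 0.7]
    - [0, 0, 0.8]
    - [0, 0, 0.902]
    - [0, 0, 0.902]
    - [0, 0, 0.902]
    - [0, 0, 0.902]
    - [0, 0, 0.902]
    - [0, 0, 0.902]
    - [0, 0, 0.902]
    - [0, 0, 0.902]
    - [0, 0, 0.902]
    - [0, 0, 0.902]
    - [0, 0, 0.902]
    - [0, 0, 0.902]

```text
time_s: 29.15
tcp_pos: [0.6082, -0.0166, 0.1062]
eef_rot: [-180.0, -0.1, -3.5]
contact_force: [-0.2, -1.7, -0.0]
gripper_width: 0.0497
gripper_force: 40.3
```

Request:
arm_command:
  travel:
    - [0, 0, 0]
    - [0, 0, 0]
    - [0, 0, 0]
    - [0, 0, 0.04]
    - [0, 0, 0.1]
    - [0, 0, 0.29]
    - [0, 0, 0.29]
    - [0, 0, 0.29]
  delta_rot:
    - [0, 0, 0]
    - [0, 0, 0]
    - [0, 0, 0]
    - [0, 0, 0]
    - [0, 0, 0]
    - [0, 0, 0]
    - [0, 0, 0]
    - [0, 0, 0]
  grip: 0.63

```text
time_s: 30.15
tcp_pos: [0.6092, -0.0164, 0.2539]
eef_rot: [-179.9, -0.3, -3.5]
contact_force: [0.5, 0.4, 0.2]
gripper_width: 0.0554
gripper_force: 0.0
```

Request:
arm_command:
  travel:
    - [-0.1, 0, 0]
    - [-0.2, 0.1, 0]
    - [-0.3, 0.2, 0]
    - [-0.416, 0.234, 0]
    - [-0.416, 0.234, 0]
    - [-0.416, 0.234, 0]
    - [-0.416, 0.234, 0]
    - [-0.416, 0.234, 0]
    - [-0.416, 0.234, 0]
  delta_rot:
    - [0, 0, -0.1]
    - [0, 0, -0.2]
    - [0, 0, -0.3]
    - [0, 0, -0.4]
    - [0, 0, -0.5]
    - [0, 0, -0.6]
    - [0, 0, -0.7]
    - [0, 0, -0.8]
    - [0, 0, -0.929]

```text
time_s: 31.28
tcp_pos: [0.3992, 0.1001, 0.2495]
eef_rot: [179.9, -0.0, -86.5]
contact_force: [-1.2, -0.8, 0.7]
gripper_width: 0.0554
gripper_force: 0.0
```

```bash
python3 look.py 4 s;  python3 - <<'E'
from h import *
a=cv2.imread("pics/t4.png")
s,_=load("cap4.pkl")
b=cv2.resize(s["img"][230:310,350:420,::-1],(280,320),interpolation=cv2.INTER_CUBIC)
a=a[:,220:780]; a=cv2.resize(a,(500,396)); b=cv2.copyMakeBorder(b,0,76,0,0,cv2.BORDER_CONSTANT)
cv2.imwrite("pics/c4.png",np.hstack([a,b]))
E
```

```text
(no output)
```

View pics/c4.png

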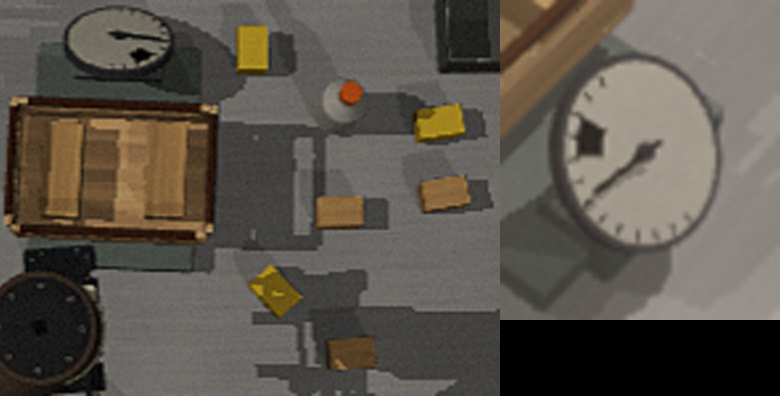

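Run:
```python
from h import *
np.set_printoptions(precision=4,suppress=True)
s,t=load("cap4.pkl")
C=np.array([.7911,.0383,.0904]);u=np.array([.8367,.0358,.0525])-C;u/=np.linalg.norm(u)
v=np.array([-.06,-.998,0]);v-=u*(u@v);v/=np.linalg.norm(v);n=np.cross(u,v)
def ang(c,px):
    o,d=rays(c,px);P=o+d*(((C-o)@n)/(d@n))[:,None]
    q=(P[1:]-P[0]);return np.arctan2(q@v,q@u)
S=lambda p:(np.array(p)-[500,0])/4+[350,230]-.4
a=ang(s,S([(645,152),(597,192)]));print('scene needle',a,a/.09/4.9*100)
print('band mark',ang(s,S([(645,152),(573,118),(573,150),(603,138)])))
k=2.96*500/560
T=lambda p:np.array(p)/k+[190+220/2.96,170]-.3
a=ang(t,T([(117,36),(164,39)]));print('top needle',a,a/.09/4.9*100)
```

```text
scene needle [1.6742] [379.6384]
band mark [2.6254 2.2722 2.5192]
top needle [1.6215] [367.6888]
```

The left half shows both longs in the crate at (66,168) and (168,168), with the shorts unchanged at (340,212), (444,193) and (352,353). The needle reads about 375 g and the band mark matches, so two shorts are needed and possibly a third. I'll take the plain beech short at (352,353). The yellow block at (275,290) is a look-alike.

Request:
arm_command:
  travel:
    - [-0.049, -0.2, 0]
    - [-0.049, -0.4, 0]
    - [-0.049, -0.6, 0]
    - [-0.049, -0.706, 0]
    - [-0.049, -0.706, 0]
    - [-0.049, -0.706, 0]
    - [-0.049, -0.706, -0.1]
    - [-0.049, -0.706, -0.2]
    - [-0.049, -0.706, -0.3]
    - [-0.049, -0.706, -0.38]
    - [-0.049, -0.706, -0.442]
    - [-0.049, -0.706, -0.442]
    - [-0.049, -0.706, -0.442]
  delta_rot:
    - [0, 0, 0]
    - [0, 0, 0]
    - [0, 0, 0]
    - [0, 0, 0]
    - [0, 0, 0]
    - [0, 0, 0]
    - [0, 0, 0]
    - [0, 0, 0]
    - [0, 0, 0]
    - [0, 0, 0]
    - [0, 0, 0]
    - [0, 0, 0]
    - [0, 0, 0]
  grip: 0.75

```text
time_s: 33.0
tcp_pos: [0.3758, -0.2527, 0.0302]
eef_rot: [-180.0, -0.0, -86.1]
contact_force: [1.0, 1.0, 0.9]
gripper_width: 0.0657
gripper_force: 0.0
```

Request:
arm_command:
  travel:
    - [0, 0, 0]
    - [0, 0, 0]
    - [0, 0, 0]
    - [0, 0, 0]
    - [0, 0, 0.1]
    - [0, 0, 0.2]
    - [0, 0, 0.3]
    - [0, 0, 0.442]
    - [0, 0, 0.442]
    - [0, 0, 0.442]
  delta_rot:
    - [0, 0, 0]
    - [0, 0, 0]
    - [0, 0, 0]
    - [0, 0, 0]
    - [0, 0, 0]
    - [0, 0, 0]
    - [0, 0, 0]
    - [0, 0, 0]
    - [0, 0, 0]
    - [0, 0, 0]
  grip: 0

```text
time_s: 34.25
tcp_pos: [0.3753, -0.2524, 0.2507]
eef_rot: [-179.9, 0.0, -86.2]
contact_force: [-0.0, 0.4, -1.6]
gripper_width: 0.0395
gripper_force: 40.0
```

Request:
arm_command:
  travel:
    - [0.05, 0, 0]
    - [0.1, 0.1, 0]
    - [0.2, 0.2, 0]
    - [0.3, 0.3, 0]
    - [0.4, 0.4, 0]
    - [0.525, 0.468, 0]
    - [0.525, 0.468, 0]
    - [0.525, 0.468, 0]
    - [0.525, 0.468, 0]
    - [0.525, 0.468, 0]
    - [0.525, 0.468, 0]
    - [0.525, 0.468, -0.1]
    - [0.525, 0.468, -0.172]
    - [0.525, 0.468, -0.2]
    - [0.525, 0.468, -0.215]
    - [0.525, 0.468, -0.228]
    - [0.525, 0.468, -0.228]
    - [0.525, 0.468, -0.228]
  delta_rot:
    - [0, 0, 0.1]
    - [0, 0, 0.2]
    - [0, 0, 0.3]
    - [0, 0, 0.4]
    - [0, 0, 0.5]
    - [0, 0, 0.6]
    - [0, 0, 0.7]
    - [0, 0, 0.8]
    - [0, 0, 0.929]
    - [0, 0, 0.929]
    - [0, 0, 0.929]
    - [0, 0, 0.929]
    - [0, 0, 0.929]
    - [0, 0, 0.929]
    - [0, 0, 0.929]
    - [0, 0, 0.929]
    - [0, 0, 0.929]
    - [0, 0, 0.929]

```text
time_s: 36.5
tcp_pos: [0.6383, -0.0185, 0.1375]
eef_rot: [-180.0, -0.1, -2.6]
contact_force: [-0.1, -0.4, -0.5]
gripper_width: 0.04
gripper_force: 40.0
```

Request:
arm_command:
  travel:
    - [0, 0, 0]
    - [0, 0, 0]
    - [0, 0, 0]
    - [0, 0, 0.04]
    - [0, 0, 0.1]
    - [0, 0, 0.228]
    - [0, 0, 0.228]
    - [0, 0, 0.228]
  delta_rot:
    - [0, 0, 0]
    - [0, 0, 0]
    - [0, 0, 0]
    - [0, 0, 0]
    - [0, 0, 0]
    - [0, 0, 0]
    - [0, 0, 0]
    - [0, 0, 0]
  grip: 0.6

```text
time_s: 37.5
tcp_pos: [0.6377, -0.0185, 0.2508]
eef_rot: [-180.0, -0.0, -2.6]
contact_force: [-1.5, 0.2, -0.5]
gripper_width: 0.0525
gripper_force: 0.0
```

Request:
arm_command:
  travel:
    - [-0.05, -0.1, 0]
    - [-0.115, -0.2, 0]
    - [-0.115, -0.3, 0]
    - [-0.115, -0.4, 0]
    - [-0.115, -0.5, 0]
    - [-0.115, -0.6, 0]
    - [-0.115, -0.731, 0]
    - [-0.115, -0.731, 0]
    - [-0.115, -0.731, 0]
    - [-0.115, -0.731, 0]
    - [-0.115, -0.731, -0.1]
    - [-0.115, -0.731, -0.2]
    - [-0.115, -0.731, -0.3]
    - [-0.115, -0.731, -0.38]
    - [-0.115, -0.731, -0.442]
    - [-0.115, -0.731, -0.442]
    - [-0.115, -0.731, -0.442]
  delta_rot:
    - [0, 0, -0.1]
    - [0, 0, -0.2]
    - [0, 0, -0.3]
    - [0, 0, -0.4]
    - [0, 0, -0.5]
    - [0, 0, -0.6]
    - [0, 0, -0.7]
    - [0, 0, -0.8]
    - [0, 0, -0.879]
    - [0, 0, -0.879]
    - [0, 0, -0.879]
    - [0, 0, -0.879]
    - [0, 0, -0.879]
    - [0, 0, -0.879]
    - [0, 0, -0.879]
    - [0, 0, -0.879]
    - [0, 0, -0.879]
  grip: 0.75

```text
time_s: 39.62
tcp_pos: [0.581, -0.3842, 0.0305]
eef_rot: [-180.0, -0.0, -81.6]
contact_force: [-0.6, -0.2, 0.9]
gripper_width: 0.0655
gripper_force: 0.0
```

Request:
arm_command:
  travel:
    - [0, 0, 0]
    - [0, 0, 0]
    - [0, 0, 0]
    - [0, 0, 0]
    - [0, 0, 0.1]
    - [0, 0, 0.2]
    - [0, 0, 0.3]
    - [0, 0, 0.442]
    - [0, 0, 0.442]
    - [0, 0, 0.442]
  delta_rot:
    - [0, 0, 0]
    - [0, 0, 0]
    - [0, 0, 0]
    - [0, 0, 0]
    - [0, 0, 0]
    - [0, 0, 0]
    - [0, 0, 0]
    - [0, 0, 0]
    - [0, 0, 0]
    - [0, 0, 0]
  grip: 0

```text
time_s: 40.88
tcp_pos: [0.5803, -0.384, 0.251]
eef_rot: [-179.9, -0.0, -81.7]
contact_force: [0.3, -0.4, -1.2]
gripper_width: 0.0398
gripper_force: 40.0
```

Request:
arm_command:
  travel:
    - [0, 0.1, 0]
    - [0, 0.2, 0]
    - [0.05, 0.3, 0]
    - [0.1, 0.4, 0]
    - [0.131, 0.5, 0]
    - [0.131, 0.6, 0]
    - [0.131, 0.7, 0]
    - [0.131, 0.8, 0]
    - [0.131, 0.9, 0]
    - [0.131, 0.995, 0]
    - [0.131, 0.995, 0]
    - [0.131, 0.995, 0]
    - [0.131, 0.995, -0.1]
    - [0.131, 0.995, -0.18]
    - [0.131, 0.995, -0.205]
    - [0.131, 0.995, -0.22]
    - [0.131, 0.995, -0.234]
    - [0.131, 0.995, -0.234]
    - [0.131, 0.995, -0.234]
  delta_rot:
    - [0, 0, 0.1]
    - [0, 0, 0.2]
    - [0, 0, 0.3]
    - [0, 0, 0.4]
    - [0, 0, 0.5]
    - [0, 0, 0.6]
    - [0, 0, 0.7]
    - [0, 0, 0.8]
    - [0, 0, 0.87]
    - [0, 0, 0.87]
    - [0, 0, 0.87]
    - [0, 0, 0.87]
    - [0, 0, 0.87]
    - [0, 0, 0.87]
    - [0, 0, 0.87]
    - [0, 0, 0.87]
    - [0, 0, 0.87]
    - [0, 0, 0.87]
    - [0, 0, 0.87]

```text
time_s: 43.25
tcp_pos: [0.6463, 0.1135, 0.1345]
eef_rot: [-180.0, -0.1, -3.4]
contact_force: [-0.7, 0.2, 0.5]
gripper_width: 0.0399
gripper_force: 40.0
```

Request:
arm_command:
  travel:
    - [0, 0, 0]
    - [0, 0, 0]
    - [0, 0, 0]
    - [0, 0, 0.04]
    - [0, 0, 0.1]
    - [0, 0, 0.234]
    - [0, 0, 0.234]
    - [-0.2, -0.1, 0.234]
    - [-0.4, -0.1, 0.234]
    - [-0.5, -0.05, 0.234]
    - [-0.5, -0.05, 0.234]
    - [-0.5, -0.05, 0.234]
    - [-0.5, -0.05, 0.234]
  delta_rot:
    - [0, 0, 0]
    - [0, 0, 0]
    - [0, 0, 0]
    - [0, 0, 0]
    - [0, 0, 0]
    - [0, 0, 0]
    - [0, 0, 0]
    - [0, 0, 0]
    - [0, 0, 0]
    - [0, 0, 0]
    - [0, 0, 0]
    - [0, 0, 0]
    - [0, 0, 0]
  grip: 0.6

```text
time_s: 44.88
tcp_pos: [0.3959, 0.0888, 0.2512]
eef_rot: [-179.9, -0.1, -3.3]
contact_force: [-0.0, 0.6, -0.8]
gripper_width: 0.0525
gripper_force: 0.0
```

```bash
python3 look.py 5 s;  python3 - <<'E'
from h import *
s,t=load("cap5.pkl")
b=cv2.resize(s["img"][180:310,260:420,::-1],(480,390),interpolation=cv2.INTER_CUBIC)
a=cv2.resize(t["img"][165:275,260:350,::-1],(319,390),interpolation=cv2.INTER_CUBIC)
cv2.imwrite("pics/c5.png",np.hstack([a,b]))
E
```

```text
(no output)
```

View pics/c5.png

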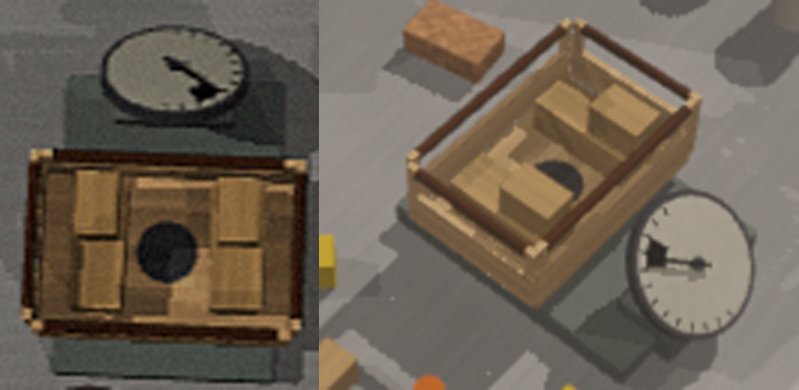

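Run:
```python
from h import *
s,t=load("cap5.pkl")
cv2.imwrite("pics/d5.png",np.hstack([cv2.resize(s["img"][235:300,360:425,::-1],(400,400),interpolation=cv2.INTER_CUBIC),cv2.resize(t["img"][170:204,284:334,::-1],(400,400),interpolation=cv2.INTER_CUBIC)]))
```

```text
(no output)
```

View pics/d5.png

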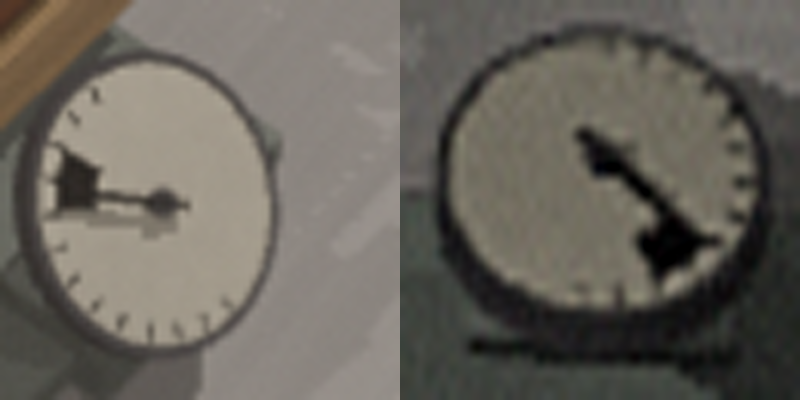

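Run:
```python
from h import *
s,t=load("cap5.pkl")
C=np.array([.7911,.0383,.0904]);u=np.array([.8367,.0358,.0525])-C;u/=np.linalg.norm(u)
v=np.array([-.06,-.998,0]);v-=u*(u@v);v/=np.linalg.norm(v);n=np.cross(u,v)
def ang(c,px):
    o,d=rays(c,px);P=o+d*(((C-o)@n)/(d@n))[:,None]
    q=(P[1:]-P[0]);return np.arctan2(q@v,q@u)
S=lambda p:np.array(p)/(400/65)+[360,235]-.4
a=ang(s,S([(163,202),(100,195),(70,209),(98,203),(95,166),(60,148)]));print(a)
a=ang(s,S([(188,206),(100,195)]));print(a, a/.09/.049)
T=lambda p:(np.array(p)-[400,0])/[8,400/34]+[284,170]-.4
a=ang(t,T([(605,160),(715,242)]));print(a,a/.09/.049)
a=ang(t,T([(580,132),(715,242)]));print(a,a/.09/.049)
```

```text
[2.34020225 2.18856044 2.23700671 2.66701482 2.6633252 ]
[2.35169684] [533.26459027]
[2.22416594] [504.34601723]
[2.26977689] [514.68863724]
```

Run:
```python
from h import *
np.set_printoptions(precision=2,suppress=True)
s0,t0=load("cap2.pkl")
# rail-top corners of crate, world (empty, walls up)
c,x,y=np.array([.612,.049,.165]),np.array([.998,-.06,0]),np.array([.06,.998,0])
X=np.array([c+a*.084*x+b*.124*y for a in(-1,1) for b in(-1,1)])
def shift(f):
    s,_=load(f)
    g=lambda c:cv2.cvtColor(c["img"],cv2.COLOR_RGB2GRAY)
    p=proj(s0,X).astype(np.float32)
    q,st,e=cv2.calcOpticalFlowPyrLK(g(s0),g(s),p.reshape(-1,1,2),None,winSize=(13,13),maxLevel=2)
    q=q.reshape(-1,2)
    for i in range(4):
        J=(proj(s0,X[i]-[0,0,.025])-proj(s0,X[i]))[0]; m=q[i]-p[i]
        print(f,p[i],m,'sink mm %.1f'%(25*(m@J)/(J@J)),'resid %.2f'%np.linalg.norm(m-J*(m@J)/(J@J)),e[i])
shift("cap4.pkl");shift("cap5.pkl")
```

```text
cap4.pkl [286.99 229.1 ] [0.08 3.99] sink mm 18.3 resid 0.18 [28.37]
cap4.pkl [342.75 180.92] [-0.1   4.18] sink mm 18.6 resid 0.13 [2.84]
cap4.pkl [332.41 261.18] [-0.12  4.46] sink mm 21.3 resid 0.07 [9.05]
cap4.pkl [387.17 208.72] [-0.48  4.19] sink mm 18.9 resid 0.18 [6.36]
cap5.pkl [286.99 229.1 ] [ 34.15 -31.2 ] sink mm -132.9 resid 36.15 [23.63]
cap5.pkl [342.75 180.92] [-0.05  5.84] sink mm 26.0 resid 0.28 [3.58]
cap5.pkl [332.41 261.18] [ -8.79 -62.64] sink mm -297.2 resid 11.46 [29.24]
cap5.pkl [387.17 208.72] [-0.79  5.69] sink mm 25.8 resid 0.11 [4.11]
```

The needle angle gives about 26.0 mm of pan travel. The sinking of the crate's corners gives 25.9 mm, about 528 g, which is inside the band. I'll let it rest briefly and then hand in.

Request:
arm_command:
  travel:
    - [0, 0, 0]
    - [0, 0, 0]
    - [0, 0, 0]
    - [0, 0, 0]
    - [0, 0, 0]
    - [0, 0, 0]
    - [0, 0, 0]
    - [0, 0, 0]
    - [0, 0, 0]
    - [0, 0, 0]
  delta_rot:
    - [0, 0, 0]
    - [0, 0, 0]
    - [0, 0, 0]
    - [0, 0, 0]
    - [0, 0, 0]
    - [0, 0, 0]
    - [0, 0, 0]
    - [0, 0, 0]
    - [0, 0, 0]
    - [0, 0, 0]

```text
time_s: 46.22
tcp_pos: [0.3958, 0.0884, 0.2506]
eef_rot: [180.0, -0.0, -3.4]
contact_force: [-0.0, 0.2, -0.0]
gripper_width: 0.0525
gripper_force: 0.0
```

```bash
python3 -c "
from plant import close_job
print(close_job())"
```

```text
the job is handed in; nothing more can be done
None
```

The job is handed in at about 46 s: all three walls are upright, two long and two short offcuts are in the crate (each short stacked on a long), and the needle is in the dark band at about 26 mm (roughly 528 g); the hand-in gave no verdict.

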